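Park the pH electrode in its storage cup

ROBOT

A 7-joint arm with a two-finger parallel gripper is mounted at the origin on the work surface. World frame = base frame: x ahead of the robot, y to its left, z up, the work surface at z = 0. Lengths are in m, angles in rad, forces in N, time in s.
With the tool pointing down it reaches from about 0.425 to 0.825 m from the base axis. Payload 3.6 kg.
Tool frame: the origin (TCP) lies at the very end of the fingers, on their centre line; the grasp point (between the pads) lies 19 mm behind it; z points along the fingers, y is the direction in which the jaws open and shut (so a half turn about z gives the same grasp; the last joint's range is limited). The gripper opens to 93 mm and grips with 3 to 60 N. Pads are 15 mm wide; open, the fingers measure 128 mm over their backs; the gripper's body (75 mm by 188 mm) begins 65 mm behind the grasp point.
Start: joints at [1.254, 0.615, -0.013, 1.423, 0.008, 1.103, -0.04], TCP at [0.186, -0.623, 0.219] pointing down, gripper open.
Joint ranges: [-3.12, 3.12], [-0.3, 2.06], [-1.34, 1.32], [0.26, 2.42], [-1.36, 4.5], [0.01, 1.98], [-2.84, 2.84]. Speed limits (rad/s): [2.79, 2.79, 3.14, 3.14, 3.14, 3.14, 3.14].

INTERFACE

Orientations are given as a unit quaternion [x, y, z, w].
In Python, from rig import arm gives the robot as it stands.
- The arm moves only by the shell command python3 -m inch 'ROWS' [FORCE]. ROWS is JSON, a list of rows, each a list of 5 numbers: the shift along the tool's x, y, z in m, then the turn about the tool's z in degrees, then the gripper command: -1 is fully open, 1 is shut, values between are in proportion. In form: [[tx, ty, tz, twist, hand], ...]. A call has 1 to 10 rows; each row shifts and turns the pose as measured when the row begins, along the tool's axes as they then stand; what a row does not reach is not made up. A row lasts 1/10 s, in which the tool goes at most 50 mm and 8.59 degrees, less where a joint would pass 70% of its speed; a pose out of reach is approached as far as the arm can. A call with a gripper value outside its range is refused whole. The fingers move at their own pace and stop on an object; FORCE is the grip in N (left out, the last holds). Time passes only in rows, so rows that do not move let the fingers close. It gives the time, the measured TCP pose, the force and the opening at its end, in the units of the state.
- arm.state(): the state, without advancing time (a new reading comes with each control period).
- arm.get_image(name): name is "side" or "top"; returns a dict with "color" (400x640x3 uint8, red, green, blue), "fx", "fy", "cx", "cy" (pixels), "distortion" ([k1, k2, p1, p2, k3] as OpenCV has them; the pictures are not rectified), "origin" and "attitude" of the camera in the world. Camera axes: x right, y down, z forward; pixel columns grow to the right and rows downward; lengths in m; the calibration is good to about 2 mm. A picture is of the moment at which its call begins. There is no depth.
- arm.finish_job(): hands the job in, once; it reports no verdict.
Trained networks look in a picture, given as the dict that the camera call returned (one of the last four; its "shot" number tells which), for a name from the list of things; names that differ only in an ending like _2 or _b are one class to them, and where a whole thing is asked for, a point or a joint stands for the part that bears it (a point fixed in the world has none). Each returns a list of dicts, best first, with "score" (0 to 1); they miss things now and then, are a little off and sometimes report something else, mostly with a low value. They report only what shows in the picture. A call takes as long as a camera call.
- arm.boxes_of(picture, thing): "location" ([column, row] in pixels, amid what is visible of it).
The state is a dict: "clock": time; "joint_pos": joint angles; "dq": joint speeds; "joint_torque": joint torques, N m; "ee_pos": TCP position; "tcp_rot": TCP orientation; "contact_force": force on the tool from outside, world axes, zero at the start; "ft_torque": the same for the moment, N m; "opening": finger opening in m.
Only numpy, scipy, OpenCV 4.12 (cv2) and the standard library are available. Lean on these libraries where they do the work, as an engineer would, in place of code of your own. Each camera call takes 0.05 s, during which the arm holds its last target.

TASK

Put the pH electrode away: push the raised arm of the electrode stand round until its guide pin reaches the corner of the L-shaped slot, then ease the arm down, without slamming it, until the pin is at the bottom of the slot and the electrode stands in its storage cup. Push with the fingertips only: do not pinch the arm between them, keep them off the electrode, and leave the cup and everything else on the bench where they are.

Things in the scene. Friction and masses are not known exactly. Their poses are not given: they have to be found in the camera images.
- stand: Electrode stand, fixed: white base plate 14 mm thick, 120 mm wide (its y), from x = 35 to -170 mm, and an upright white sleeve 48 mm in diameter, top at 152 mm. Origin on the sleeve's axis at bench height. The cup stands on the base at (-130, 0) mm. An L-shaped slot is cut in the sleeve: a level leg 135 mm above the bench and, from one end of it, an upright leg 80 mm down.
- hub_top (a point): Top centre of the arm's round hub (48 mm diameter), on the sleeve's axis. A steel post turns and slides in the sleeve and carries the white arm: a level bar 34 mm wide, 20 mm thick, to 147 mm from the axis (round end), the electrode hanging 130 mm out. The flat top is 260 mm above the bench raised, 180 mm fully down; only the electrode's cap stands above it.
- swing (a joint): Turn of the arm about the sleeve's axis, rad, growing counter-clockwise seen from above. At 0 the arm points 105 degrees counter-clockwise from the stand's +x; at 1.309 along the stand's -x, over the cup, with the pin at the slot's corner. Stops at 0 and 1.339. About 0.1 N m of friction; stays where left. Starts between 0 and 0.45.
- carrier (a joint): How far the arm is pressed down, m: 0 raised (as at the start), 0.080 fully down, at a stop. The slot lets it go down only with swing above about 1.25. Friction holds it at any height; easing it down takes about 2 to 4 N.
- thumb_rest (a point): Centre of the shallow grey thumb rest on the arm's flat top, 70 mm from the sleeve's axis along the arm; 260 mm above the bench when raised, 180 mm when down. 36 mm of flat top before it to the hub's edge, 48 mm beyond it to the electrode's cap.
- guide_pin (a point): The steel guide pin (8 mm thick, its round end 7 mm proud of the sleeve) where it passes through the slot. It moves with the arm.
- slot_corner (a point): Where the pin's centre is at the corner of the L-shaped slot, 135 mm above the bench (fixed on the stand).
- slot_bottom (a point): Where the pin's centre is at the bottom of the upright leg, 80 mm below the corner (fixed on the stand).
- electrode_tip (a point): Lower tip of the glass electrode, a rod of 12 mm diameter hanging 125 mm below the arm's underside, 130 mm from the sleeve's axis; 115 mm above the bench when raised, 35 mm when down. Its black cap, 23 mm diameter, stands 10 mm above the arm's top.
- electrode: The same electrode, to be kept free of the fingers. Origin at its tip, z up along the rod.
- cup: White opaque storage cup, 61 mm across the rim, 50 mm inside, 86 mm tall, loose in a shallow ring on the stand's base; rim 100 mm above the bench. Origin at the centre of its underside.
- beaker: Glass rinse beaker, 68 mm across, 88 mm tall, on the bench about under the arm's starting place. Leave alone. Origin at the centre of its underside.
- buffer_a: Blue bottle with white cap, 47 mm across, 105 mm tall, beside the stand. Leave alone. Origin at the centre of its underside.
- buffer_b: A second blue bottle of the same size, beyond the stand. Leave alone. Origin at the centre of its underside.
- vial: Small clear vial with white cap, 28 mm across, 55 mm tall, beside the stand. Leave alone. Origin at the centre of its underside.
- reagent: Amber reagent bottle with blue cap, 72 mm across, 165 mm tall, at the back. Leave alone. Origin at the centre of its underside.
- carton: Small cardboard box 75 x 120 x 45 mm, to the right. Leave alone. Origin at the centre of its underside.
- wash_bottle: White wash bottle, 66 mm across, 178 mm tall with a thin bent spout, at the left. Leave alone. Origin at the centre of its underside.

How it is judged:
On the way, in this order (a step that is already met when the one before it is completed fails the run):
1. the arm is pushed round until its pin is at the corner of the slot (value of joint swing above 1.23 rad), for 0.1 s.
2. the arm is pressed down to the bottom of the slot (value of joint carrier above 0.075 m), for 0.2 s.
At the end, for the whole second after the job is handed in: The arm is over the cup (swing above 1.23 rad) and down (within 5 mm of the bottom of its 80 mm travel), its pin within 7 mm of the slot's bottom end, the electrode tip inside the upright cup within 15 mm of its middle, everything at rest (value of joint swing above 1.23 rad and value of joint carrier above 0.075 m and distance between guide_pin and slot_bottom below 0.007 m and horizontal distance between electrode_tip and cup below 0.015 m and z of electrode_tip in the frame of cup below 0.035 m and angle between cup's own z axis and vertical below 0.1 rad and linear speed of each of cup, electrode below 0.02 m/s); the robot touches nothing.
It fails at once if the arm is pinched (both its sides pressed at once) ((contact force between the fingers and carrier_c4 above 1 N or contact force between the fingers and carrier_c6 above 1 N) and (contact force between the fingers and carrier_c5 above 1 N or contact force between the fingers and carrier_c7 above 1 N)).
It fails at once if the fingers press on the electrode (contact force between the fingers and electrode above 1.5 N).
It fails at once if the arm is slammed down (faster than 0.4 m/s) (velocity of joint carrier above 0.4 m/s).
It fails at once if the storage cup is shifted, lifted or tipped (distance of cup from where it was at the start of the episode above 0.012 m or angle between cup's own z axis and vertical above 0.2 rad).
It fails at once if another thing on the bench is shoved or lifted (moved more than 20 mm) (distance of any of beaker, buffer_a, buffer_b, vial, reagent, carton, wash_bottle from where it was at the start of the episode above 0.02 m).
It also fails if it takes over 40 s, if anything falls off the work surface, if the arm or the gripper's body presses on something with over 40 N, if the wrist force passes 120 N, or if a joint passes its speed limit or range.

## Working session

There is one attempt and no reset: what is moved stays moved. The work goes in short steps, Python scripts to look and compute and a shell command to move; the robot and the scene stay as the last step left them, time stands still between calls to the robot, and variables do not carry over. Pictures are saved under pics/ and viewed, and the job is handed in when it is done.

```bash
ls; mkdir -p pics
python3 - <<'E'
from rig import arm
import cv2
print(arm.state())
for n in("side","top"):
    p=arm.get_image(n); cv2.imwrite(f"pics/{n}0.png",p["color"][:,:,::-1])
    print(n,{k:v for k,v in p.items() if k!="color"})
    for t in["hub_top","thumb_rest","guide_pin","slot_corner","slot_bottom","electrode_tip","cup","stand","beaker","electrode","buffer_a","vial","reagent","carton","wash_bottle"]:
        try:print(t,[(b["location"],round(b["score"],2)) for b in arm.boxes_of(p,t)[:3]])
        except Exception as e:print(t,e)
E
```

```text
pics
{'clock': 0.0, 'joint_pos': array([ 1.25451191,  0.61589907, -0.01257659,  1.42488146,  0.00814211,
        1.10342676, -0.04037904]), 'dq': array([ 1.21487961e-03,  1.44001350e-05, -2.95230953e-04, -1.75919130e-04,
        3.60260419e-04, -6.05142861e-04,  2.08591963e-03]), 'joint_torque': array([-3.98077264e-04, -4.58929610e+01,  2.09050393e-01, -1.65742421e+01,
       -6.10230560e-02,  2.05036928e-02,  2.35752132e-04]), 'ee_pos': array([ 0.18548322, -0.62214362,  0.21750019]), 'tcp_rot': array([ 9.89515328e-01,  1.44422203e-01, -2.33351518e-04, -1.26055630e-03]), 'contact_force': array([-0.13746213, -0.4151044 , -0.0308595 ]), 'ft_torque': array([-0.04789526,  0.00691718,  0.01450809]), 'opening': 0.09285652583563939}
side {'fx': 510.94054613765917, 'fy': 510.94054613765917, 'cx': 318.9872705740818, 'cy': 196.93326866916394, 'distortion': array([-0.08565645,  0.        ,  0.        ,  0.        ,  0.        ]), 'origin': array([ 0.55178607, -1.35100789,  1.10996835]), 'attitude': array([ 0.88933094, -0.01789761,  0.01539556, -0.45665428]), 'shot': 1}
hub_top [([294.0, 179.0],
[... 1036 characters left out ...]
02390639]), 'shot': 2}
hub_top [([335.0, 245.7], 0.6)]
thumb_rest [([334.8, 244.4], 0.71), ([457.8, 227.7], 0.52)]
guide_pin [([333.1, 243.7], 0.82)]
slot_corner [([348.1, 238.1], 0.97), ([334.1, 243.8], 0.35)]
slot_bottom [([344.2, 238.2], 0.93), ([342.8, 154.4], 0.49)]
electrode_tip [([322.4, 270.5], 0.38), ([348.1, 240.1], 0.29)]
cup [([366.5, 261.9], 0.81), ([194.4, 192.4], 0.61)]
stand [([348.3, 239.9], 0.89)]
beaker [([312.6, 251.7], 0.78)]
electrode []
buffer_a [([280.4, 156.7], 0.78), ([371.9, 207.9], 0.65), ([365.7, 260.8], 0.46)]
vial [([390.6, 230.8], 0.56), ([340.0, 156.2], 0.46)]
reagent [([339.2, 156.5], 0.59)]
carton [([457.7, 229.7], 0.8)]
wash_bottle [([193.8, 190.6], 0.97)]
```

Run:
```python
import cv2
a=cv2.imread("pics/top0.png");cv2.imwrite("pics/top0c.png",cv2.resize(a[140:300,240:440],None,fx=4,fy=3.75,interpolation=3)[:600]) if 0 else cv2.imwrite("pics/top0c.png",cv2.resize(a[150:300,240:440],None,fx=4,fy=4,interpolation=3))
a=cv2.imread("pics/side0.png");cv2.imwrite("pics/side0c.png",cv2.resize(a[140:290,220:420],None,fx=4,fy=4,interpolation=3))
```

```text
(no output)
```

View pics/top0.png

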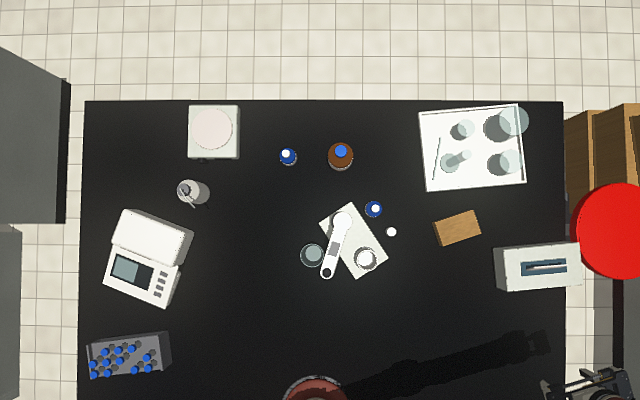

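View pics/top0c.png

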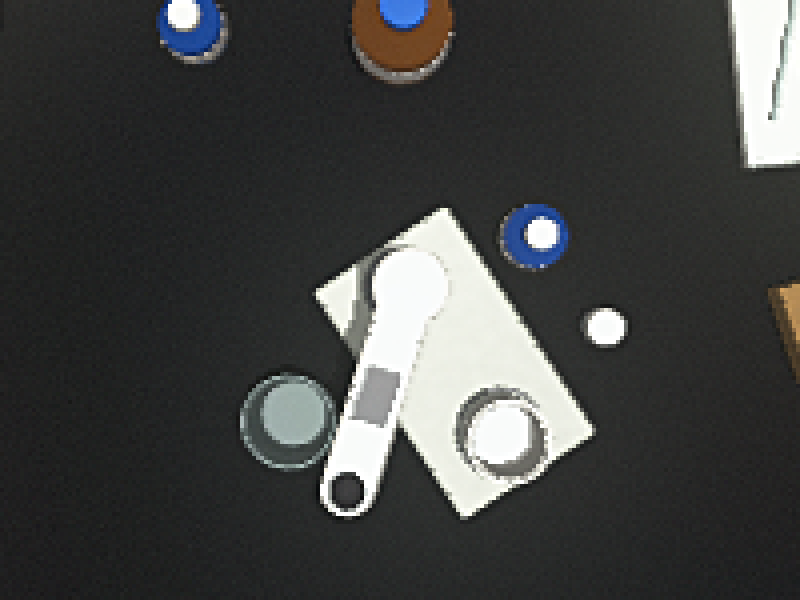

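View pics/side0c.png

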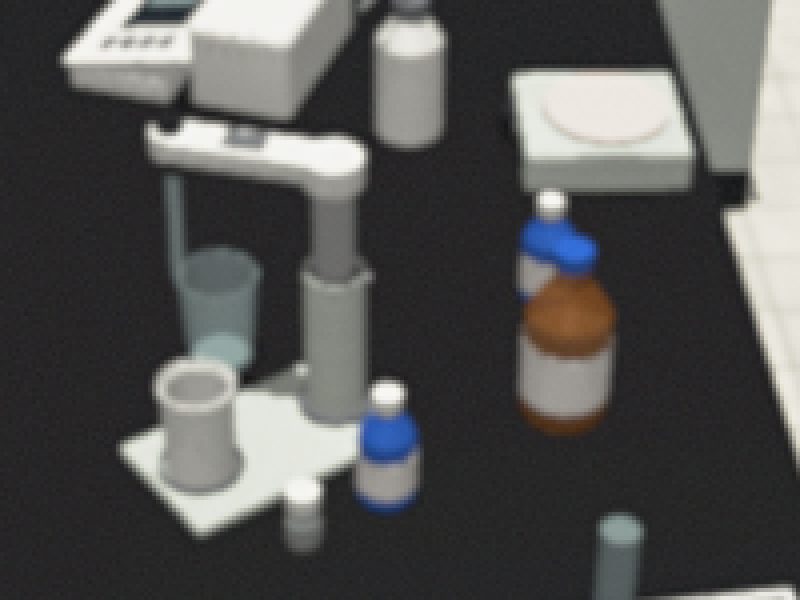

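View pics/side0.png

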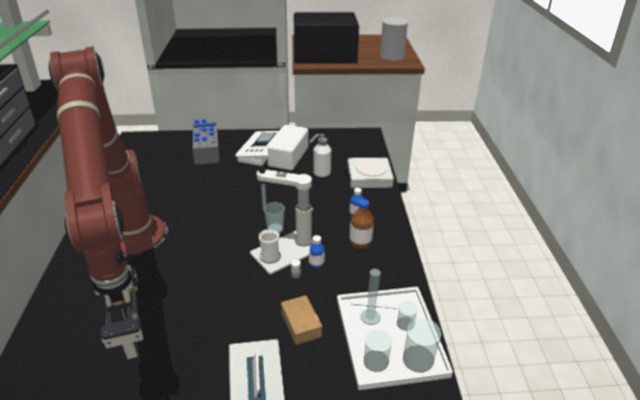

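Top view: hub at about px (342,221), thumb rest (334,249), electrode cap (327,273), cup (366,259). The arm must swing counter-clockwise (cap moving right in this picture) towards the cup.

```bash
cat > h.py <<'E'
import numpy as np, cv2
from scipy.spatial.transform import Rotation as R
def world(p,px,z):
    K=np.array([[p["fx"],0,p["cx"]],[0,p["fy"],p["cy"]],[0,0,1]])
    u=cv2.undistortPoints(np.array([[px]],float),K,np.array(p["distortion"]))[0,0]
    d=R.from_quat(p["attitude"]).apply([u[0],u[1],1]); o=np.array(p["origin"])
    return o+d*(z-o[2])/d[2]
E
python3 - <<'E'
from rig import arm
from h import *
p=arm.get_image("top")
for n,px,z in [("hub",(342,221),.26),("thumb",(334,249),.26),("cap",(326.9,273),.27),("cupbase",(366,260),.07),("cuprim",(365.7,258.5),.1),
 ("b1",(351.2,202.3),.014),("b2",(319.2,223.5),.014),("b3",(388.5,258),.014),("b4",(356.2,279.5),.014),("bufA",(375.5,208.5),.105),("vial",(391.2,231.7),.055),("beaker",(312,254.5),.05)]:
    print(n,world(p,px,z).round(4))
q=arm.get_image("side")
for n,px,z in [("hub",(220+336/4,140+152/4),.26),("thumb",(220+246/4,140+137/4),.26),("cuprim",(220+197/4,140+382/4),.1)]: print(n,world(q,px,z).round(4))
print(R.from_quat(arm.state()["tcp_rot"]).as_matrix().round(3))
E
```

```text
hub [ 0.5708 -0.0669  0.26  ]
thumb [ 0.5027 -0.048   0.26  ]
cap [ 0.4455 -0.0314  0.27  ]
cupbase [ 0.4605 -0.1401  0.07  ]
cuprim [ 0.4672 -0.1369  0.1   ]
b1 [ 0.6279 -0.0989  0.014 ]
b2 [ 0.5633 -0.0033  0.014 ]
b3 [ 0.4623 -0.2113  0.014 ]
b4 [ 0.3972 -0.1155  0.014 ]
bufA [ 0.6069 -0.163   0.105 ]
vial [ 0.5417 -0.2136  0.055 ]
beaker [0.4729 0.0156 0.05  ]
hub [ 0.575  -0.0674  0.26  ]
thumb [ 0.507  -0.0447  0.26  ]
cuprim [ 0.4657 -0.1419  0.1   ]
[[ 0.958  0.286  0.   ]
 [ 0.286 -0.958  0.   ]
 [ 0.    -0.    -1.   ]]
```

```bash
python3 -m inch '[[0,0,-0.045,0,1],[0,0,-0.045,0,1],[0.02,0,-0.03,0,1],[0.045,-0.01,0,0,1],[0.045,-0.01,0,0,1],[0.045,-0.01,0,0,1],[0.045,-0.01,0,0,1],[0.045,-0.01,0,0,1],[0.045,-0.01,0,0,1],[0.045,-0.01,0,0,1]]' 20
python3 - <<'E'
from rig import arm
from h import *
s=arm.state();print(s["ee_pos"],s["joint_pos"],s["opening"]);print(R.from_quat(s["tcp_rot"]).as_matrix().round(3))
E
```

```text
clock: 2.7
ee_pos: [0.4875, -0.4646, 0.3426]
tcp_rot: [0.991, 0.133, -0.003, 0.002]
contact_force: [0.3, 0.2, -0.1]
opening: 0.0176
[ 0.48749374 -0.46455984  0.34264886] [ 0.74334519  0.58697137 -0.03545007  1.12514396  0.02666682  1.43021885
 -0.59398625] 0.01755898903638385
[[ 0.965  0.264 -0.005]
 [ 0.264 -0.965 -0.005]
 [-0.006  0.003 -1.   ]]
```

```bash
python3 -m inch '[[0.014,-0.042,0,0,1],[0.014,-0.042,0,0,1],[0.014,-0.042,0,0,1],[0.014,-0.042,0,0,1],[0.014,-0.042,0,0,1],[0.014,-0.042,0,0,1],[0.014,-0.042,0,0,1],[0.014,-0.042,0,0,1],[0.014,-0.042,0,0,1],[0.014,-0.042,0,0,1]]'; python3 -m inch '[[0,-0.02,0,8,1],[0,0,0,8,1],[0,0,0,8,1],[0,0,0,8,1],[0,0,0,0,1]]'
python3 - <<'E'
from rig import arm
from h import *
s=arm.state();print(s["ee_pos"],s["joint_pos"],s["opening"]);print(R.from_quat(s["tcp_rot"]).as_matrix().round(3))
E
```

```text
clock: 3.7
ee_pos: [0.5155, -0.004, 0.3373]
tcp_rot: [0.991, 0.135, -0.001, 0.0]
contact_force: [0.4, -0.0, 0.4]
opening: 0.0004
clock: 4.2
ee_pos: [0.5089, 0.0281, 0.3382]
tcp_rot: [0.99, -0.144, -0.001, -0.002]
contact_force: [0.3, -0.1, 0.5]
opening: 0.0006
[0.5088675  0.02813876 0.33822244] [-0.04190493  0.2943798  -0.07285033  1.62007884  0.01718233  1.22833523
 -1.97639167] 0.0006252944492835524
[[ 0.959 -0.284 -0.001]
 [-0.284 -0.959  0.005]
 [-0.002 -0.004 -1.   ]]
```

```bash
python3 -m inch '[[0.008,0,0.04,0,1],[0,0,0.03,0,1],[0,0,0.022,0,1],[0,0,0,0,1]]'
python3 - <<'E'
from rig import arm
import cv2
for n in("side","top"):
    p=arm.get_image(n); a=p["color"][:,:,::-1]
    a=a[140:290,220:420] if n=="side" else a[150:300,240:440]
    cv2.imwrite(f"pics/{n}1.png",cv2.resize(a,None,fx=4,fy=4,interpolation=3))
print(arm.state()["ee_pos"])
E
```

```text
clock: 4.6
ee_pos: [0.5185, 0.0262, 0.2455]
tcp_rot: [0.991, -0.137, 0.002, -0.003]
contact_force: [0.2, -1.3, 0.2]
opening: 0.0001
[0.52081732 0.02646616 0.24861862]
```

View pics/top1.png

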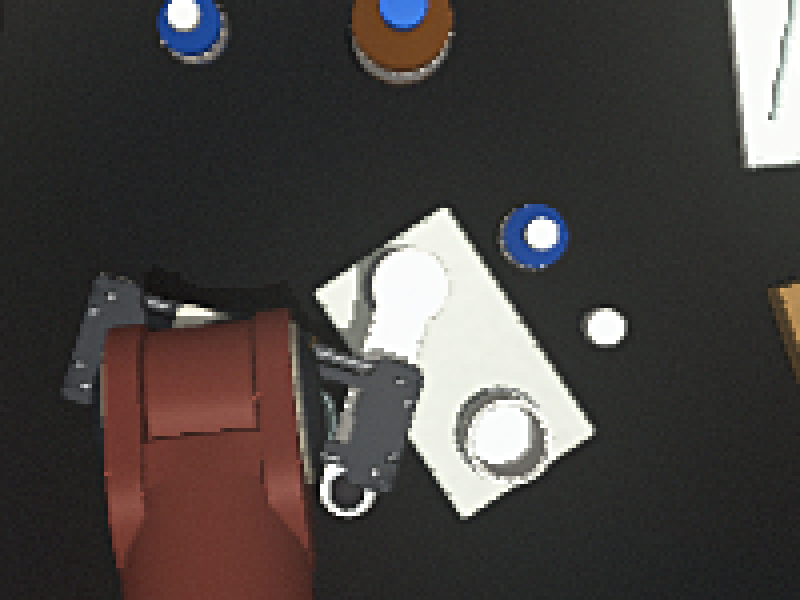

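View pics/side1.png

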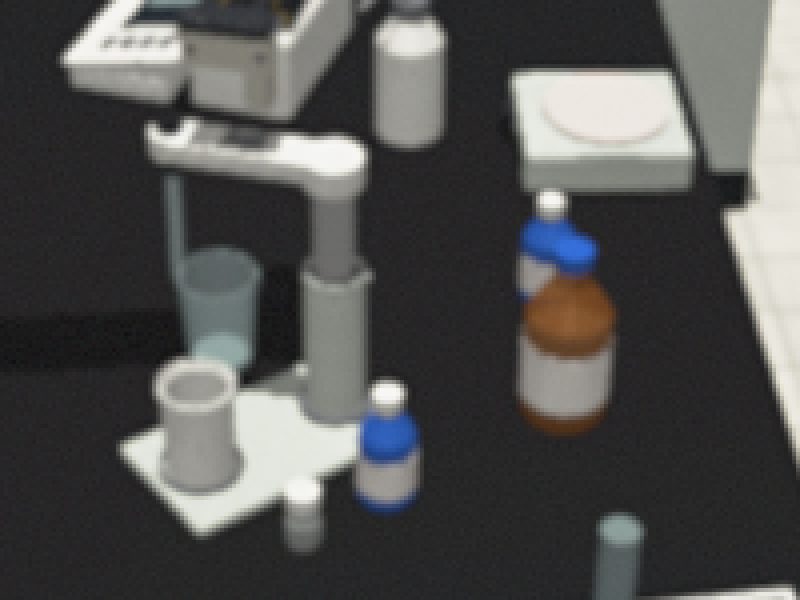

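The closed fingers are on the far (+y) side of the bar, between the hub and the electrode. Now I approach and push.

```bash
python3 -m inch '[[0,0.012,0.001,0,1],[0,0.012,0.001,0,1],[0,0.008,0.001,0,1],[0,0.006,0,0,1],[0,0.004,0,0,1]]'; python3 -m inch '[[-0.003,0.0065,0,-5,1],[-0.003,0.0065,0,-5,1]]';  python3 - <<'E'
from rig import arm
from h import *
s=arm.state();print(s["ee_pos"],s["contact_force"]);M=R.from_quat(s["tcp_rot"]).as_matrix();v=s["ee_pos"]-[.571,-.068,.26];print((M.T@v).round(4),np.degrees(np.arctan2(M[1,1],M[0,1])),M[:,2])
E
```

```text
clock: 5.2
ee_pos: [0.5113, -0.0183, 0.2501]
tcp_rot: [0.99, -0.138, 0.011, -0.004]
contact_force: [0.0, 1.1, 0.4]
opening: 0.0003
clock: 5.4
ee_pos: [0.5036, -0.0286, 0.2507]
tcp_rot: [0.999, -0.047, 0.013, -0.005]
contact_force: [1.0, 1.3, -0.9]
opening: 0.0004
[ 0.50359581 -0.02862844  0.25070389] [ 0.96667295  1.32950235 -0.93847434]
[-0.0711 -0.0327  0.0078] -95.43087463244976 [ 0.02657114  0.00810043 -0.9996141 ]
```

```bash
python3 -m inch '[[-0.003,0.0075,0.002,-5,1],[-0.003,0.0075,0.002,-5,1],[-0.003,0.0075,0.001,-5,1],[-0.003,0.0075,0.001,-5,1]]';  python3 - <<'E'
from rig import arm
from h import *
import cv2
s=arm.state();print(s["ee_pos"],s["contact_force"]);M=R.from_quat(s["tcp_rot"]).as_matrix();v=s["ee_pos"]-[.571,-.068,.26];print((M.T@v).round(4),np.degrees(np.arctan2(M[1,1],M[0,1])),M[:,2])
p=arm.get_image("side"); a=p["color"][:,:,::-1]
cv2.imwrite(f"pics/side2.png",cv2.resize(a[140:290,220:420],None,fx=4,fy=4,interpolation=3))
E
```

```text
clock: 5.8
ee_pos: [0.4948, -0.055, 0.2484]
tcp_rot: [0.99, 0.136, 0.018, -0.005]
contact_force: [0.2, 3.0, 3.8]
opening: 0.0006
[ 0.49480673 -0.05495572  0.24838342] [0.15111152 3.04193183 3.75218733]
[-0.0702 -0.0331  0.0092] -74.3143515079948 [ 0.03458217  0.01509928 -0.99928779]
```

View pics/side2.png

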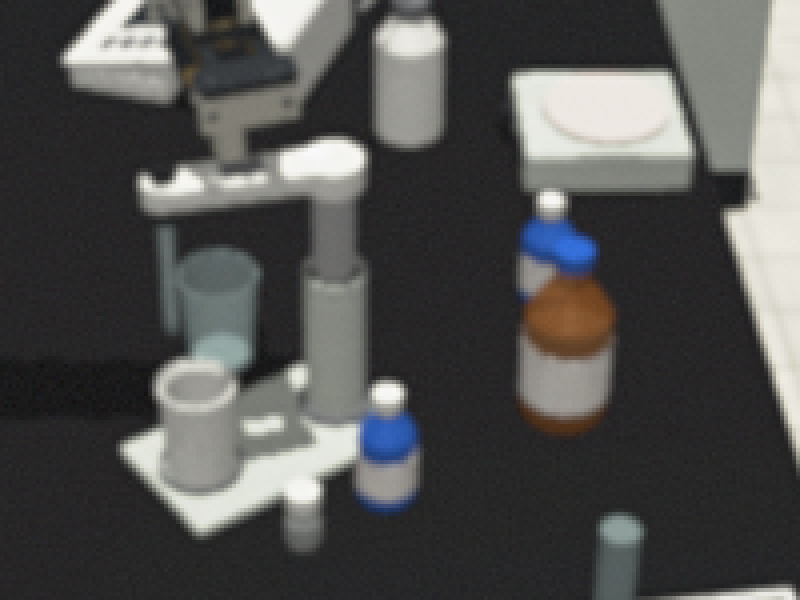

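The arm follows the fingers, and its electrode end is now at px (160,190) in the crop. I keep pushing.

```bash
python3 -m inch '[[-0.003,0.0075,0.001,-5,1],[-0.003,0.0075,0.001,-5,1],[-0.002,0.006,0.001,-4,1]]';  cat > chk.py <<'E'
from rig import arm
from h import *
import cv2,sys
s=arm.state();print(s["clock"],s["ee_pos"],s["contact_force"]);M=R.from_quat(s["tcp_rot"]).as_matrix();v=s["ee_pos"]-[.571,-.068,.26];print((M.T@v).round(4),np.degrees(np.arctan2(M[1,1],M[0,1])),M[:,2])
for n in("side","top"):
    p=arm.get_image(n); a=p["color"][:,:,::-1]
    a=a[140:290,220:420] if n=="side" else a[150:300,240:440]
    cv2.imwrite(f"pics/{n}{sys.argv[1]}.png",cv2.resize(a,None,fx=4,fy=4,interpolation=3))
E
python3 chk.py 3
```

```text
clock: 6.15
ee_pos: [0.4948, -0.077, 0.2473]
tcp_rot: [0.965, 0.26, 0.02, -0.003]
contact_force: [-1.3, 2.2, 3.0]
opening: 0.0006
6.15 [ 0.49482583 -0.07704664  0.24729921] [-1.25151912  2.18963469  2.95352686]
[-0.0709 -0.0305  0.0097] -59.879468731608334 [ 0.03703797  0.01640205 -0.99917924]
```

View pics/side3.png

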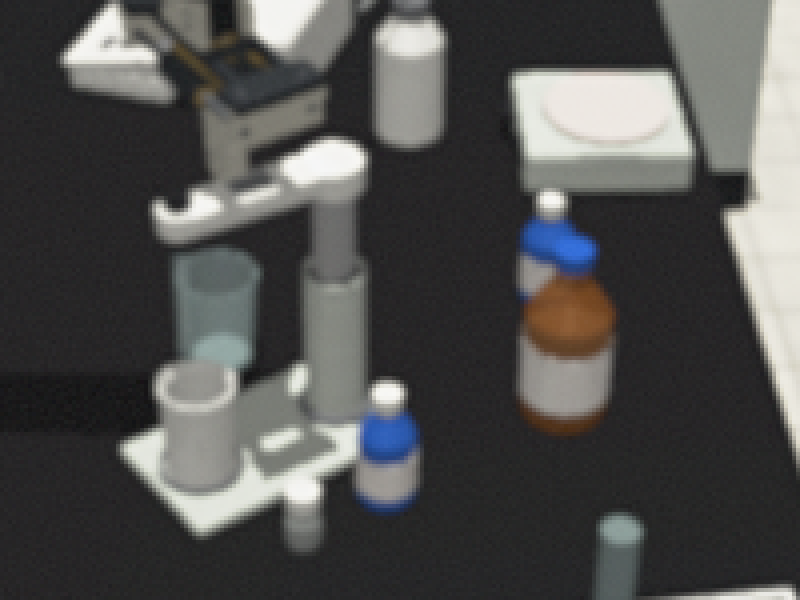

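View pics/top3.png

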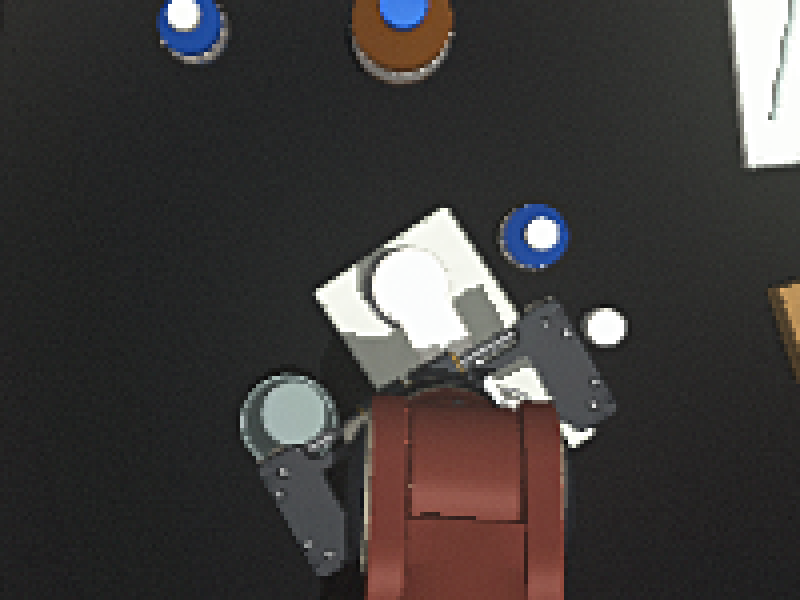

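```bash
cat > ang.py <<'E'
from h import *
from rig import arm
import sys
u,v,z=map(float,sys.argv[1:4])
q=arm.get_image("side")
w=world(q,(220+u/4,140+v/4),z);h=np.array([.573,-.0675]);d=w[:2]-h
print(w,np.hypot(*d),np.degrees(np.arctan2(d[1],d[0]))%360)
E
python3 ang.py 177 200 .27
python3 - <<'E'
import cv2
a=cv2.imread("pics/side3.png");cv2.imwrite("pics/z3.png",cv2.resize(a[120:260,120:400],None,fx=2.8,fy=2.8))
E
```

```text
[ 0.4591535  -0.14150471  0.27      ] 0.13578557086808557 213.025454457057
```

View pics/z3.png

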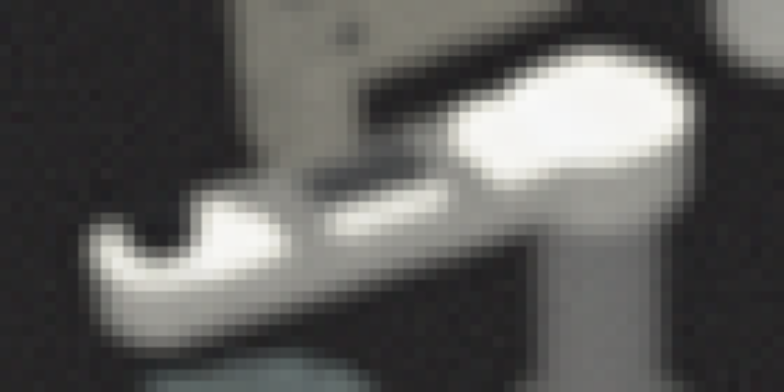

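```bash
python3 -m inch '[[-0.001,0.004,0.001,-2,1],[0,0.004,0.001,-1,1]]'; python3 chk.py 4; python3 -m inch '[[0,0.004,0.0,0,1]]'; python3 chk.py 5
```

```text
clock: 6.5
ee_pos: [0.4971, -0.0835, 0.2448]
tcp_rot: [0.959, 0.282, 0.019, -0.003]
contact_force: [-2.9, 0.2, 3.1]
opening: 0.0003
6.5 [ 0.49709406 -0.08346971  0.24484729] [-2.91873668  0.16895058  3.08257706]
[-0.071  -0.0271  0.0123] -57.22228592473197 [ 0.03428117  0.01679075 -0.99927117]
clock: 6.7
ee_pos: [0.4986, -0.0865, 0.2444]
tcp_rot: [0.959, 0.282, 0.018, -0.004]
contact_force: [-3.6, 4.0, 2.4]
opening: 0.0004
6.7 [ 0.4985608  -0.08647955  0.24439492] [-3.61938612  3.98164743  2.42610586]
[-0.0715 -0.0236  0.0129] -57.28908053456987 [ 0.03214793  0.01743006 -0.99933113]
```

View pics/side5.png

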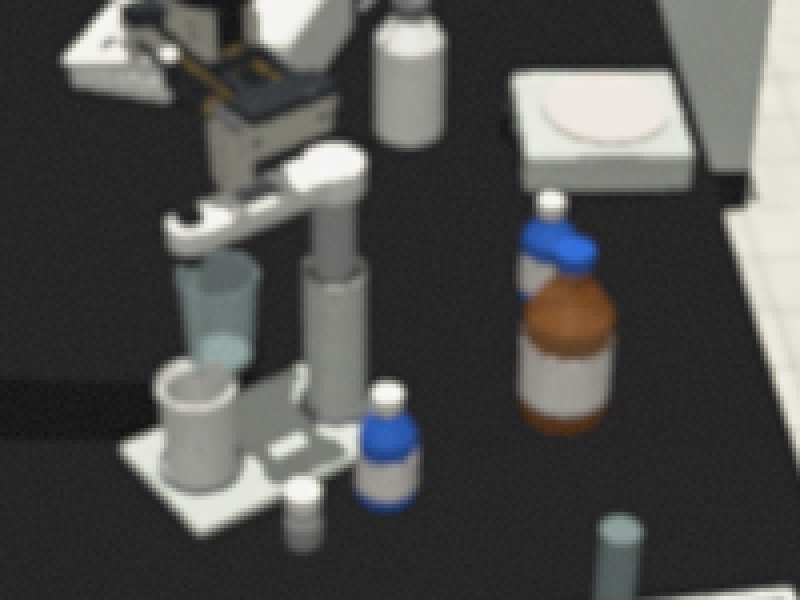

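```bash
python3 ang.py 189 212 .268;python3 ang.py 189 216 .26; python3 ang.py 337 157 .26; python3 ang.py 197 382 .1;  python3 -m inch '[[0,0.004,0.0,0,1]]'; python3 -m inch '[[0,0.004,0.0,0,1]]'; python3 chk.py 6
```

```text
[ 0.46811786 -0.15390805  0.268     ] 0.13589191975865836 219.48369635825844
[ 0.4675044  -0.14753221  0.26      ] 0.13241780420939242 217.18507366049388
[ 0.57558282 -0.07421997  0.26      ] 0.007199238431316375 291.02428148815886
[ 0.46569678 -0.14188532  0.1       ] 0.1305647633647763 214.73068292987594
clock: 7.1
ee_pos: [0.499, -0.0872, 0.2437]
tcp_rot: [0.959, 0.283, 0.016, -0.006]
contact_force: [-7.3, 7.5, 2.6]
opening: 0.0005
clock: 7.2
ee_pos: [0.4989, -0.0872, 0.2429]
tcp_rot: [0.959, 0.284, 0.014, -0.009]
contact_force: [-5.9, 6.1, 2.5]
opening: 0.0008
7.2 [ 0.49887581 -0.0871887   0.24291676] [-5.91086505  6.05755707  2.46227789]
[-0.0715 -0.023   0.015 ] -57.039291810780604 [ 0.02173689  0.02618501 -0.99942076]
```

View pics/side6.png

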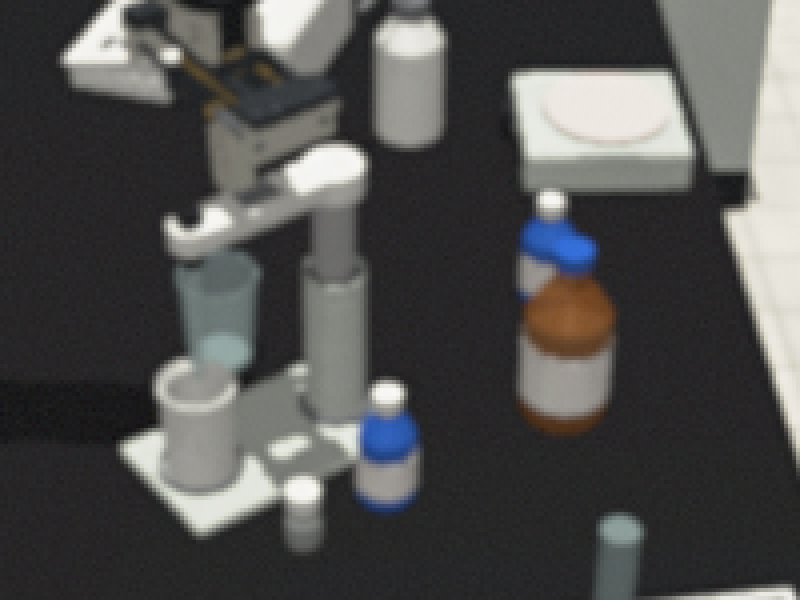

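The arm is against its end stop: the force rose to 8 N with no further motion. I back off, rise, and go over the thumb rest.

```bash
python3 -m inch '[[0,-0.015,0,0,1],[0,-0.02,0,-2,1],[0,0,-0.04,0,1],[0,0,-0.025,0,1],[0,0,0,0,1]]'; python3 chk.py 7
```

```text
clock: 7.8
ee_pos: [0.4807, -0.0585, 0.3091]
tcp_rot: [0.953, 0.302, 0.019, -0.005]
contact_force: [0.1, -0.0, -0.6]
opening: 0.001
7.8 [ 0.48072285 -0.05848285  0.30906295] [ 0.05009847 -0.03532226 -0.58100719]
[-0.0664 -0.0596 -0.0518] -54.89794821254686 [ 0.03294623  0.02146797 -0.99922654]
```

```bash
python3 -m inch '[[-0.001,0.02,0,0,1],[-0.001,0.02,0,0,1],[-0.001,0.014,0,0,1],[0,0.005,0,0,1],[0,0,0,0,1]]'; python3 chk.py 8
```

```text
clock: 8.4
ee_pos: [0.5111, -0.1119, 0.3008]
tcp_rot: [0.954, 0.301, 0.013, -0.008]
contact_force: [-0.5, -0.2, -0.0]
opening: 0.0006
8.4 [ 0.51106709 -0.11189587  0.30079626] [-0.45029682 -0.1680777  -0.04113275]
[-0.073   0.0013 -0.043 ] -54.95859530613499 [ 0.02091264  0.02239342 -0.99953049]
```

View pics/side8.png

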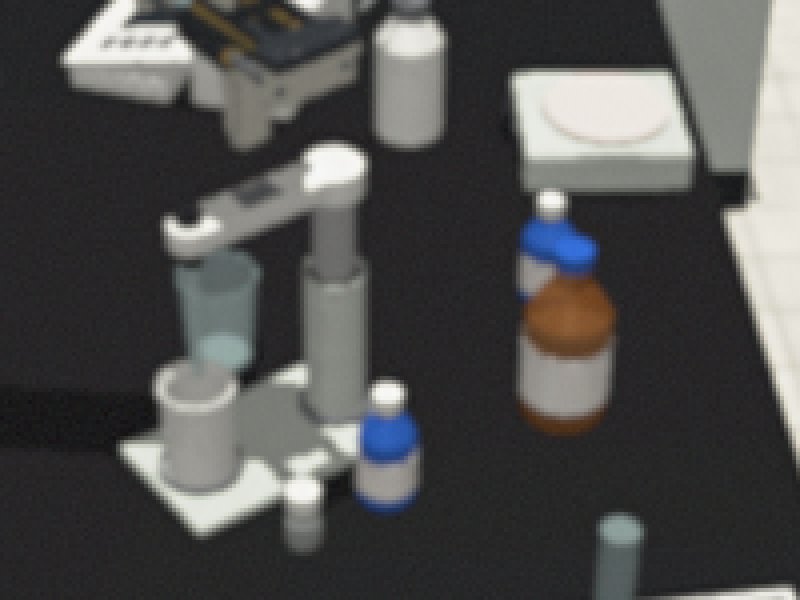

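The fingers are above the dark thumb rest (crop px 258,192). I go down and press gently.

```bash
python3 -m inch '[[0,0,0.018,0,1],[0,0,0.012,0,1],[0,0,0.008,0,1],[0,0,0.006,0,1],[0,0,0.006,0,1],[0,0,0.006,0,1]]'; python3 chk.py 9
```

```text
clock: 9.1
ee_pos: [0.5123, -0.1064, 0.2456]
tcp_rot: [0.952, 0.304, 0.016, -0.007]
contact_force: [-2.1, -0.8, 2.3]
opening: 0.0005
9.1 [ 0.51231605 -0.10636842  0.24563376] [-2.07391345 -0.76621017  2.27662955]
[-0.0705 -0.0027  0.012 ] -54.57808194122674 [ 0.0254196   0.02266003 -0.99942002]
```

View pics/side9.png

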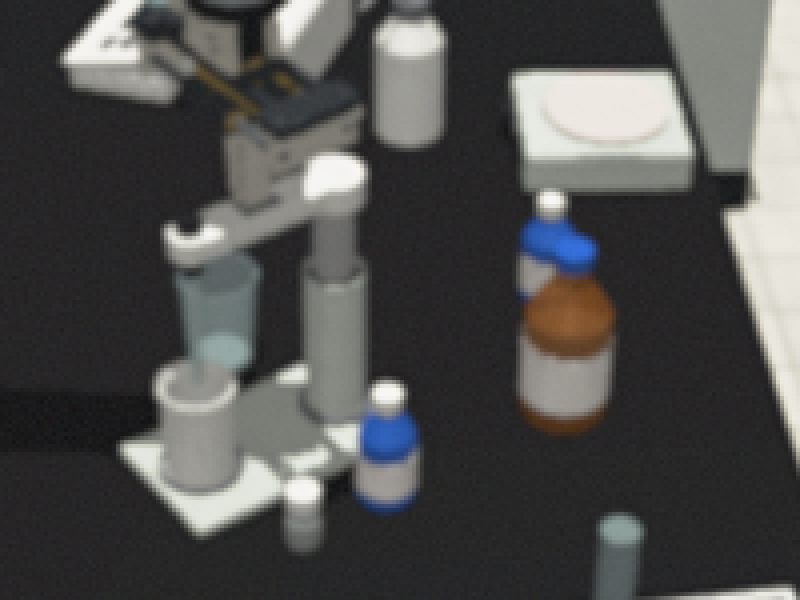

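The bar has gone down about 14 mm with the fingers on the thumb rest. The electrode is entering the cup (crop px 198,365) clear of the rim. I carry on down with a small correction for the sideways drift.

```bash
python3 -m inch '[[0,0.001,0.007,0,1],[0,0.001,0.007,0,1],[0,0.001,0.007,0,1],[0,0.001,0.007,0,1]]'; python3 chk.py 10;  python3 -m inch '[[0,0.001,0.007,0,1],[0,0.001,0.007,0,1]]'; python3 chk.py 11
```

```text
clock: 9.6
ee_pos: [0.5145, -0.1075, 0.2163]
tcp_rot: [0.952, 0.304, 0.015, -0.008]
contact_force: [-1.6, 0.4, 2.9]
opening: 0.0006
9.6 [ 0.51449473 -0.10754175  0.21625307] [-1.60766393  0.39017518  2.90951029]
[-0.0704 -0.0002  0.0414] -54.566110063608924 [ 0.02345811  0.02516582 -0.99940802]
clock: 9.9
ee_pos: [0.5168, -0.109, 0.2015]
tcp_rot: [0.952, 0.304, 0.016, -0.008]
contact_force: [-2.1, 2.2, 3.0]
opening: 0.0006
9.9 [ 0.51678037 -0.10903309  0.20146441] [-2.07540835  2.24250784  2.99719755]
[-0.07    0.0024  0.0561] -54.56661362551078 [ 0.0246627   0.02504955 -0.99938194]
```

View pics/side11.png

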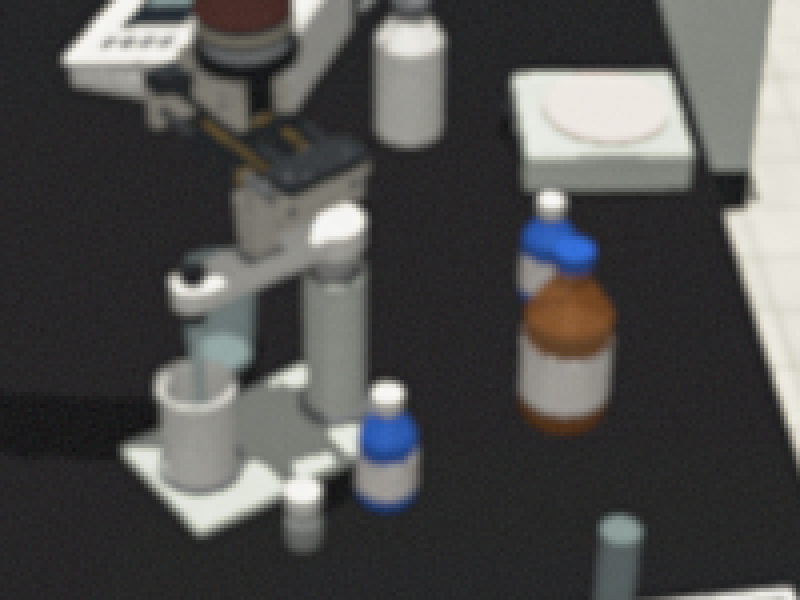

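The electrode is inside the cup and the fingers are still centred. There are 20 mm or so left.

```bash
python3 -m inch '[[0,0,0.007,0,1],[0,0,0.007,0,1],[0,0,0.005,0,1],[0,0,0.004,0,1]]'; python3 -m inch '[[0,0,0.003,0,1]]'; python3 -m inch '[[0,0,0.003,0,1]]'; python3 chk.py 12
```

```text
clock: 10.4
ee_pos: [0.5181, -0.1106, 0.1796]
tcp_rot: [0.953, 0.304, 0.016, -0.006]
contact_force: [-11.2, 0.3, 39.8]
opening: 0.0007
clock: 10.5
ee_pos: [0.5181, -0.1105, 0.1798]
tcp_rot: [0.953, 0.304, 0.016, -0.006]
contact_force: [-9.1, 2.2, 26.6]
opening: 0.0004
clock: 10.6
ee_pos: [0.518, -0.1103, 0.1799]
tcp_rot: [0.953, 0.304, 0.016, -0.005]
contact_force: [-7.5, 0.4, 21.1]
opening: 0.0003
10.6 [ 0.51804762 -0.11028882  0.17994723] [-7.52372443  0.44168419 21.09190444]
[-0.0703  0.0039  0.0777] -54.654131874772 [ 0.02743525  0.01963375 -0.99943075]
```

It is at the bottom: TCP at 0.180 m, with the force risen against the stop. I hold for a moment, then lift off straight and look.

```bash
python3 -m inch '[[0,0,0.001,0,1],[0,0,-0.004,0,1],[0,0,-0.02,0,1],[0,0,-0.04,0,1],[0,0,-0.045,0,1],[-0.03,-0.03,-0.02,0,1],[-0.03,-0.035,0,0,1],[-0.03,-0.035,0,0,1],[0,0,0,0,1],[0,0,0,0,1]]'; python3 chk.py 13
```

```text
clock: 11.7
ee_pos: [0.3817, -0.0842, 0.3076]
tcp_rot: [0.953, 0.303, 0.019, -0.003]
contact_force: [0.4, -0.8, 0.1]
opening: 0.0006
11.7 [ 0.38170266 -0.08422783  0.3075743 ] [ 0.42153721 -0.79070799  0.09700878]
[-0.162  -0.0958 -0.0543] -54.717132962139324 [ 0.03408171  0.01674472 -0.99927877]
```

View pics/side13.png

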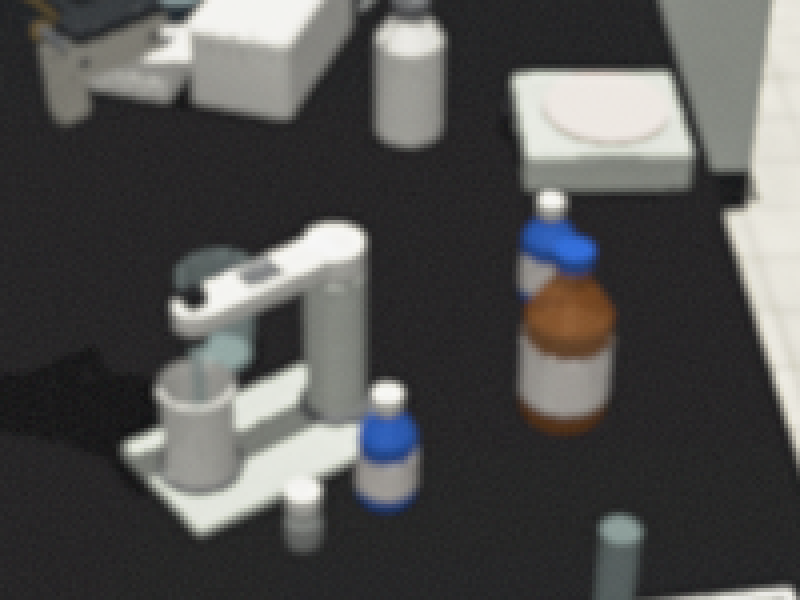

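View pics/top13.png

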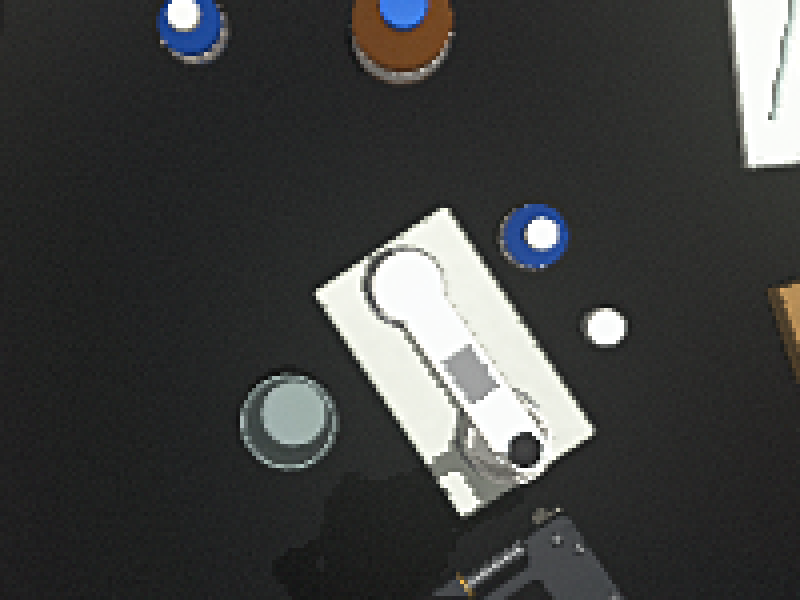

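```bash
python3 - <<'E'
from rig import arm
from h import *
p=arm.get_image("top");q=arm.get_image("side")
f=lambda u,v:(240+u/4,150+v/4)
h=world(p,f(404,284),.18);c=world(p,f(525,449),.19);t=world(p,f(470,374),.18);print(h,t,c,c-h,np.degrees(np.arctan2(*(c-h)[1::-1]))%360)
# side: thumb-rest height consistency: try z=.18 vs .19
for z in(.175,.18,.185,.19):print(z,world(q,(220+262/4,140+271/4),z))
E
python3 - <<'E'
from rig import arm
arm.finish_job()
E
```

```text
[ 0.57099996 -0.06583569  0.18      ] [ 0.51267797 -0.10935445  0.18      ] [ 0.4651775 -0.1446128  0.19     ] [-0.10582246 -0.0787771   0.01      ] 216.66499383169068
0.175 [ 0.51730717 -0.10153409  0.175     ]
0.18 [ 0.51749156 -0.108216    0.18      ]
0.185 [ 0.51767594 -0.1148979   0.185     ]
0.19 [ 0.51786033 -0.1215798   0.19      ]
the job is handed in; nothing more can be done
```

I put the electrode away and handed the job in at about 12 s of the 40 s allowed. The hand-in gives no verdict, so the success below rests on my own measurements.

**What I did:** I pushed the raised arm round with the closed fingertips from one side until it met its end stop. I then lifted over it and pressed it down on the thumb rest at roughly 0.07 m/s to the bottom stop. Finally I lifted clear, and the fingers touched nothing afterwards.

**Last checks:**
- **Height:** the fingertip reached 0.180 m, where the force rose against the stop. The side and top pictures agree on the thumb rest at 0.18 m to within about 5 mm.
- **Swing:** the arm measured 216.7° in the top picture. It should be about 214° over the cup and 216° at the end stop, so I read it as resting near the stop, which gives a swing of about 1.33.
- **Electrode:** its cap is about 5 mm from the middle of the cup, and the side picture shows the electrode standing in the cup.
- **Other objects:** the cup, beaker, the buffer bottle beside the stand, the vial and the reagent bottle look unmoved in the before and after pictures. I only checked that by eye, and did not re-measure the other objects.

**Disagreements:**
- The force on the fingertips peaked at about 40 N for a moment at the bottom stop. This was more than I meant to apply, and it equals the 40 N limit set for the arm and the gripper's body.
- I did not see the guide pin in either picture. Its position is inferred from the arm's height and swing.
- Several of the networks' detections were wrong (for example the thumb rest), so I measured points by hand in the pictures instead.

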